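# Tighten the hold-down clamp with its ratchet lever

## Robot

A 7-joint arm with a two-finger parallel gripper is mounted at the origin on a cart in front of the work surface, level with it; the furniture and walls round the work are solid. World frame = base frame: x ahead of the robot, y to its left, z up, the work surface at z = 0. Lengths are in m, angles in rad, forces in N, time in s.
With the tool pointing down it reaches from about 0.4 to 0.85 m from the base axis. Payload 10.4 kg.
Tool frame: the origin (TCP) lies on the centre line of the jaws, within the pads' length; the fingertips stand 8 mm ahead of it and the grasp point (between the pads) lies 11 mm behind it (r.finger_overhang is the distance from the TCP to the fingertips, in m); z points along the fingers, y is the line along which they close (so a half turn about z gives the same grasp; the last joint's range is limited). The gripper opens to 87 mm and grips with 3 to 60 N. Pads are 19 mm wide; open, the fingers measure 117 mm over their backs; the gripper's body (75 mm by 190 mm) begins 51 mm behind the grasp point.
Start: joints at [1.241, 0.332, -0.065, 1.46, 0.022, 1.35, -0.088], TCP at [0.189, -0.596, 0.231] pointing down, gripper open.
Joint ranges: [-2.6, 2.6], [-0.5, 2.12], [-1.47, 1.34], [0.16, 2.42], [-1.27, 4.41], [0.06, 2.06], [-2.6, 2.6]. Speed limits (rad/s): [2.22, 2.22, 2.79, 2.79, 3.14, 3.14, 3.14].

## Interface

Orientations are given as a unit quaternion [x, y, z, w].
In Python, from bench import r, vision gives the robot as it stands.
- The arm moves only by the tool drive_tool, never from a script. Its argument "series" is a list of rows, each a list of 2 entries, a list of its own where there are three numbers: the shift along the world's x, y, z in cm, then the turn about the world's z in degrees. A call has exactly 10 rows; each row shifts and turns the commanded pose from where the row before left it; what a row does not reach is not made up. A row lasts 1/8 s, in which the tool goes at most 62.5 mm and 10.7 degrees, less where a joint would pass 70% of its speed; a pose out of reach is approached as far as the arm can. A call with a gripper value outside its range is refused whole. "hand" is the closure, from 0 (fully open) to 1 (shut), set as the call begins (left out, the last holds). The fingers move at their own pace and stop on an object; "newtons" is the grip in N (left out, the last holds). Time passes only in rows, so rows that do not move let the fingers close, or fill a call up. It gives the time, the measured TCP pose, the force, the opening and the grip force at its end, in the units of the state.
- r.read_state(): the state, without advancing time (a new reading comes with each control period).
- vision.camera(name): name is "side" or "top"; returns a dict with "color" (400x640x3 uint8, red, green, blue), "intrinsics" (3x3 intrinsics, pixels), "k1" (the pictures are not rectified: a ray, as slopes to the right and down, at radius r is drawn at 1 + k1 r^2 times it, then the intrinsics apply), "R" (3x3) and "t" (3): a world point X has camera coordinates R X + t. Camera axes: x right, y down, z forward; pixel columns grow to the right and rows downward; lengths in m; the calibration is good to about 2 mm. A picture is of the moment at which its call begins. There is no depth.
- r.close_job(): hands the job in; it is judged then, once.
The state is a dict: "time": time; "joint_positions": joint angles; "joint_vel": joint speeds; "joint_torque": joint torques, N m; "ee_pos": TCP position; "eef_rot": TCP orientation; "ft_force": force on the tool from outside, world axes, zero at the start; "torque": the same for the moment, N m; "width": finger opening in m; "grip_force": force on a finger pad.
Only numpy, scipy, OpenCV 4.12 (cv2) and the standard library are available. Lean on these libraries where they do the work, as an engineer would, in place of code of your own. Each camera call takes 0.05 s, during which the arm holds its last target. There are 200 camera calls.

## Task

The bolt of the hold-down clamp on the bench is still loose. Tighten it by working its ratchet lever back and forth by the black knob between the two stop posts, until the brass arrow on top of the bolt points at the brass index post on the board. Turn the bolt with the lever only: keep your fingers off the bolt and its arrow.

Things in the scene. Friction and masses are not known exactly. Their poses are not given: they have to be found in the camera images.
- hold_down: hold-down clamp fixed to the bench: plywood board 130x205x18 mm, steel strap over an offcut, upright bolt. Origin on the bench under the bolt; z = bolt axis. Brass index post (6 mm square, top at 82 mm) 50 mm from the axis in +x. Lever points to -x in mid swing; 2 round stop posts (60 mm from the axis, 81 mm high) stop it at 40 degrees (0.70 rad) either side of that, so no full turn
- knob_grip (a point): middle of the black knob on the grey lever's end: upright, round, 20 mm thick, 77 to 117 mm above the bench (this point 98 mm), 120 mm from the bolt axis, spins freely. Lever below it: 16 mm wide, 68 to 76 mm high. Driving swing: clockwise from above (knob to the clamp's +y), about 5 N. Return swing (to -y), about 1 N, leaves the bolt still. Lever stays where left
- bolt (a joint): bolt angle, rad, growing clockwise from above: 0 when the arrow points at the index post, -2.1 to -1.7 at the start. The wheel has 20 teeth, so up to 18 degrees of a driving swing are lost before the pawl bites; one full swing is never enough, two always are. It stays where left; the lever cannot turn it back
- arrow_tip (a point): tip of the brass arrow on top of the bolt, one-sided, 37 mm from the bolt axis to this tip, 80 to 86 mm above the bench (this point 83 mm). It turns with the bolt, clockwise from above

How it is judged:
By the outcome, as a careful person would: the job done as asked, in the order asked, and still so for the second after the job is handed in, with the robot touching nothing.
It also fails if it takes over 45 s, if anything falls off the work surface, if the arm or the gripper's body presses on something with over 40 N, if the wrist force passes 120 N, or if a joint passes its speed limit or range.

## Working session

There is one attempt and no reset: what is moved stays moved. The work goes in short steps, Python scripts to look and compute and a tool call to move; the robot and the scene stay as the last step left them, time stands still between calls to the robot, and variables do not carry over. Pictures are saved under pics/ and viewed, at most 10 in all, crops included, and the job is handed in when it is done.

Besides the shell and the picture viewer there is one more tool, called after "Request:" by a JSON object that holds its "name" and its "arguments". drive_tool: Moves the arm, as the interface text tells. Its arguments: {"type":"object","properties":{"series":{"type":"array"},"hand":{"type":"number"},"newtons":{"type":"number"}},"required":["series"]}

```bash
mkdir -p pics; cat > h.py <<'E'
import numpy as np, cv2
from bench import r, vision
def shot(n,f=None):
    c=vision.camera(n)
    if f: cv2.imwrite('pics/'+f,c['color'][:,:,::-1])
    return c
def ray(c,uv):
    K=np.array(c['intrinsics']);k=c['k1']
    d=np.array([(uv[0]-K[0,2])/K[0,0],(uv[1]-K[1,2])/K[1,1]]);p=d.copy()
    for _ in range(30): p=d/(1+k*(p@p))
    R=np.array(c['R']);t=np.array(c['t'])
    return -R.T@t, R.T@np.array([p[0],p[1],1])
def onz(c,uv,z):
    o,d=ray(c,uv); return o+d*(z-o[2])/d[2]
def proj(c,X):
    x=np.array(c['R'])@X+np.array(c['t']);p=x[:2]/x[2];p=p*(1+c['k1']*(p@p))
    K=np.array(c['intrinsics']);return K[0,0]*p[0]+K[0,2],K[1,1]*p[1]+K[1,2]
E
python3 - <<'E'
from h import *
a=shot('top','top0.png');b=shot('side','side0.png')
for c in(a,b):print(np.round(ray(c,(320,200)),3).tolist())
s=r.read_state();print(s['time'],s['ee_pos'],s['eef_rot'],s['width'])
E
```

```text
[[0.45, -0.224, 0.917], [0.136, -0.007, -0.991]]
[[0.382, -0.94, 0.553], [0.195, 0.822, -0.536]]
0.1 [ 0.1886347  -0.5955183   0.22986047] [ 9.88258695e-01  1.52788665e-01 -1.35996543e-04 -5.97446285e-04] 0.08696668514384033
```

View pics/top0.png

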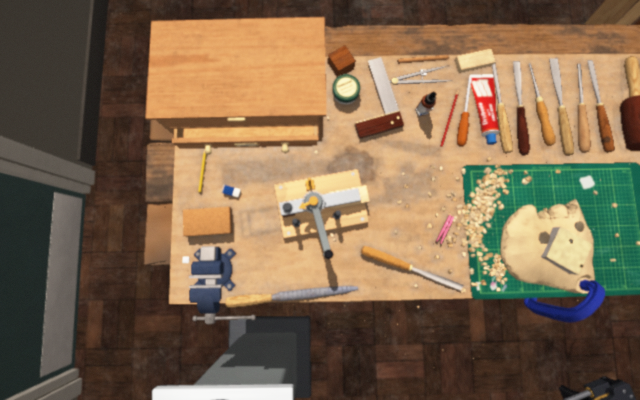

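View pics/side0.png

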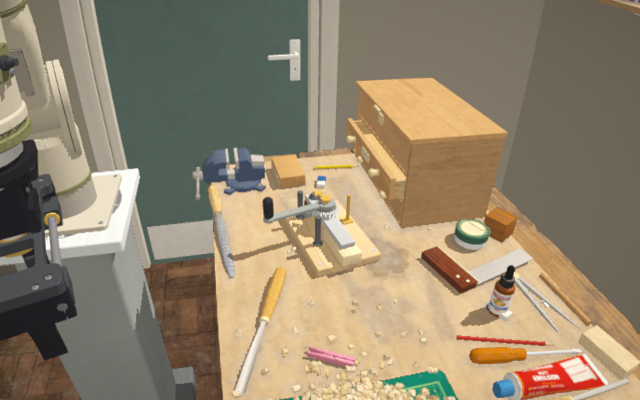

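The top view shows the lever from the bolt at about (315,200) to the knob at (328,254), with the index post near (309,184). The side view shows the knob at (268,208) and the index post at (348,208). I'll enlarge both.

```bash
python3 - <<'E'
from h import *
a=cv2.imread('pics/top0.png')[165:270,260:380];b=cv2.imread('pics/side0.png')[180:285,245:395]
cv2.imwrite('pics/c0.png',np.vstack([cv2.resize(a,(600,525),interpolation=cv2.INTER_CUBIC)]))
cv2.imwrite('pics/c1.png',cv2.resize(b,(750,525),interpolation=cv2.INTER_CUBIC))
c=shot('top');
for n,uv,z in[('knob',(328,254),.117),('bolt',(315,200),.086),('post',(309,181),.082)]:print(n,onz(c,uv,z).round(4))
E
```

```text
knob [ 0.4469 -0.2438  0.117 ]
bolt [ 0.564  -0.2189  0.086 ]
post [ 0.6072 -0.2063  0.082 ]
```

View pics/c0.png

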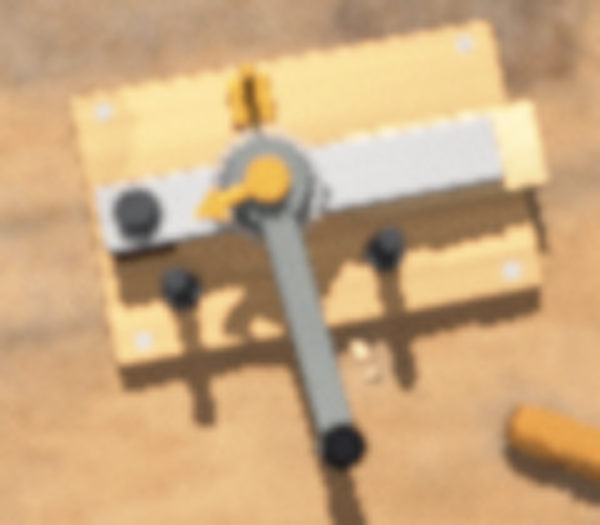

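View pics/c1.png

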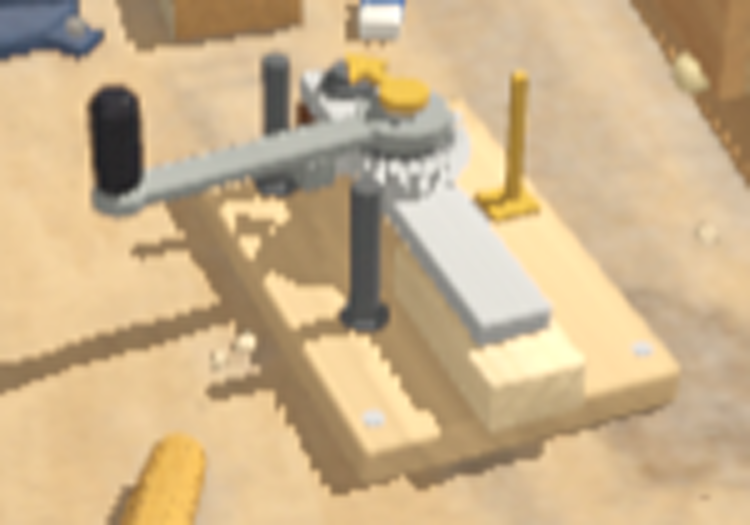

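The crops (5x) give the bolt at (313.6,201), the knob top at (328.4,254.2), the stop post tops at (296,222.4) and (337,214.6), the arrow tip at (300,207), and the index post top at about (309.6,180).

```bash
cat >> h.py <<'E'
def meas(c,**k):
    Z=dict(bolt=.086,knob=.117,s1=.081,s2=.081,tip=.084,idx=.082)
    return {n:onz(c,uv,Z[n]) for n,uv in k.items()}
E
python3 - <<'E'
from h import *
c=shot('top')
m=meas(c,bolt=(313.6,201),knob=(328.4,254.2),s1=(296,222.4),s2=(337,214.6),tip=(300,207),idx=(309.6,180))
B=m['bolt']
for n,p in m.items():
    d=(p-B)[:2];print(n,p.round(4),np.hypot(*d).round(4),np.degrees(np.arctan2(d[1],d[0])).round(1))
d=shot('side')
kb=onz(d,(245+117/5,180+90/5),.117);print('knob side',kb)
print('bolt side',onz(d,(245+402/5,180+93/5),.086),'idx',onz(d,(245+518/5,180+73/5),.082))
E
```

```text
bolt [ 0.5618 -0.2158  0.086 ] 0.0 0.0
knob [ 0.4464 -0.2446  0.117 ] 0.1189 -166.0
s1 [ 0.5162 -0.1765  0.081 ] 0.0602 139.3
s2 [ 0.5315 -0.2663  0.081 ] 0.059 -120.9
tip [ 0.5494 -0.1858  0.084 ] 0.0324 112.4
idx [ 0.6094 -0.2077  0.082 ] 0.0483 9.6
knob side [ 0.45037694 -0.2462546   0.117     ]
bolt side [ 0.56310557 -0.2209625   0.086     ] idx [ 0.61329604 -0.2094245   0.082     ]
```

Request:
{"name": "drive_tool", "arguments": {"series": [[[2.6,3.5,0],0],[[2.6,3.5,0],0],[[2.6,3.5,0],0],[[2.6,3.5,0],0],[[2.6,3.5,0],0],[[2.6,3.5,0],0],[[2.6,3.5,0],0],[[2.6,3.5,0],0],[[2.6,3.5,0],0],[[2.6,3.5,0],0]], "hand": 0, "newtons": 20}}

```text
time: 1.5
ee_pos: [0.4494, -0.2446, 0.2306]
eef_rot: [0.988, 0.153, 0.0, 0.0]
ft_force: [0.4, 0.4, -0.6]
width: 0.0869
grip_force: 0.0
```

Request:
{"name": "drive_tool", "arguments": {"series": [[[0,0,-2],0],[[0,0,-2],0],[[0,0,-2],0],[[0,0,-2],0],[[0,0,-2],0],[[0,0,-2],0],[[0,0,-1.2],0],[[0,0,-0.7],0],[[0,0,0],0],[[0,0,0],0]]}}

```text
time: 2.75
ee_pos: [0.4491, -0.246, 0.0922]
eef_rot: [0.988, 0.153, 0.0, 0.0]
ft_force: [-0.2, 1.2, 0.4]
width: 0.087
grip_force: 0.0
```

Request:
{"name": "drive_tool", "arguments": {"series": [[[0,0,0],0],[[0,0,0],0],[[0,0,0],0],[[0,0,0],0],[[0,0,0],0],[[0,0,0],0],[[0,0,0],0],[[0,0,0],0],[[0,0,0],0],[[0,0,0],0]], "hand": 1, "newtons": 20}}

```text
time: 4.0
ee_pos: [0.4488, -0.2458, 0.0916]
eef_rot: [0.988, 0.153, -0.0, -0.0]
ft_force: [-0.2, 0.5, -0.4]
width: 0.0197
grip_force: 20.0
```

```bash
python3 - <<'E'
from h import *
c=shot('top');a=c['color'][165:270,260:380,::-1];d=shot('side')['color'][150:285,200:395,::-1]
cv2.imwrite('pics/c2.png',np.hstack([cv2.resize(a,None,fx=3.5,fy=3.5),cv2.resize(d,(380,367))[:367]]))
import math
B=np.array([.562,-.217])
for b in (229,220,194,160,151,149): print(b,(B+.12*np.array([math.cos(math.radians(b)),math.sin(math.radians(b))])).round(4))
E
```

```text
Traceback (most recent call last):
ValueError: all the input array dimensions except for the concatenation axis must match exactly, but along dimension 0, the array at index 0 has size 368 and the array at index 1 has size 367
```

Request:
{"name": "drive_tool", "arguments": {"series": [[[0.1,-0.7,0],0],[[0.1,-0.7,0],0],[[0.5,-1.1,0],0],[[0.6,-1.1,0],0],[[0.7,-1.0,0],0],[[0.8,-1.0,0],0],[[0.6,-0.5,0],0],[[0,0,0],0],[[0,0,0],0],[[0,0,0],0]]}}

```text
time: 5.35
ee_pos: [0.4849, -0.305, 0.0916]
eef_rot: [0.988, 0.154, 0.002, -0.001]
ft_force: [7.2, 6.6, -2.6]
width: 0.0194
grip_force: 20.0
```

```bash
python3 - <<'E'
from h import *
c=shot('top');a=c['color'][165:270,260:380,::-1];d=shot('side')['color'][170:270,240:360,::-1]
cv2.imwrite('pics/c2.png',np.hstack([cv2.resize(a,(480,420)),cv2.resize(d,(320,420))]))
print(r.read_state()['ee_pos'])
E
```

```text
[ 0.48491498 -0.3049829   0.09160998]
```

View pics/c2.png

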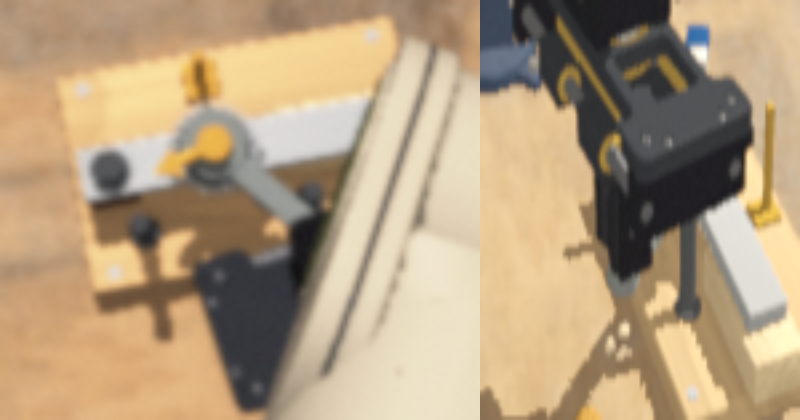

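Circle fit from the two held positions puts the bolt axis at about (0.565, -0.2155). The arrow stayed put on the return swing and is visible at (213,142)→(160,165) in the crop. Next is the driving swing.

Request:
{"name": "drive_tool", "arguments": {"series": [[[-0.9,1.4,0],0],[[-1.2,1.7,0],0],[[-0.9,1.9,0],0],[[-0.5,2.0,0],0],[[-0.2,2.1,0],0],[[0.2,2.1,0],0],[[0.5,2.0,0],0],[[0.7,1.6,0],0],[[0,0,0],0],[[0,0,0],0]], "newtons": 30}}

```text
time: 6.7
ee_pos: [0.4587, -0.1591, 0.0915]
eef_rot: [0.988, 0.153, -0.001, -0.0]
ft_force: [-7.2, 1.1, 6.3]
width: 0.0192
grip_force: 30.0
```

```bash
cat >> h.py <<'E'
def arrow(c,f=None,B=np.array([.565,-.2155])):
    im=c['color'];hsv=cv2.cvtColor(im,cv2.COLOR_RGB2HSV)
    m=cv2.inRange(hsv,(12,165,120),(28,255,255));u,v=proj(c,np.array([*B,.086]))
    k=np.zeros_like(m);cv2.circle(k,(round(u),round(v)),32,255,-1);m&=k
    n,l,s,ce=cv2.connectedComponentsWithStats(m)
    for i in range(1,n):
        if s[i,4]<12: continue
        P=np.array([onz(c,(x,y),.084)[:2] for y,x in np.argwhere(l==i)]);q=P-P.mean(0)
        print(s[i].tolist(),'mean',P.mean(0).round(4),'ax',np.degrees(np.arctan2(*np.linalg.svd(q,full_matrices=False)[2][0][::-1])).round(1))
    if f: cv2.imwrite('pics/'+f,cv2.resize(np.vstack([im[165:270,260:380,::-1],cv2.merge([m]*3)[165:225,260:380]]),None,fx=3.6,fy=3.6))
E
python3 - <<'E'
from h import *
arrow(shot('top'),'c3.png');print(proj(shot('top'),np.array([.565,-.2155,.086])))
E
```

```text
[306, 179, 8, 14, 53] mean [ 0.5988 -0.2074] ax 166.7
[308, 196, 9, 9, 40] mean [ 0.5633 -0.2136] ax -135.3
(np.float64(313.45595627059424), np.float64(199.56209325762555))
```

View pics/c3.png

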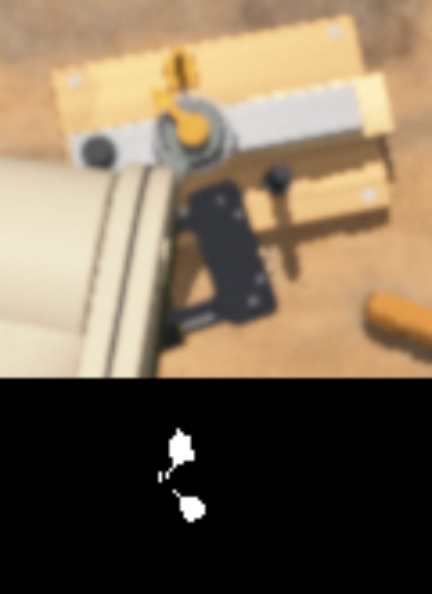

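The arrow tip is now at about (305,192) against the bolt at (313.6,200.6), so roughly 35-40° remain. I'll return past three teeth.

Request:
{"name": "drive_tool", "arguments": {"series": [[[-0.7,-1.6,0],0],[[-0.6,-2.0,0],0],[[-0.2,-2.1,0],0],[[0.2,-2.1,0],0],[[0.5,-2.0,0],0],[[0.9,-1.9,0],0],[[0.5,-0.7,0],0],[[0,0,0],0],[[0,0,0],0],[[0,0,0],0]]}}

```text
time: 8.05
ee_pos: [0.4656, -0.2827, 0.0916]
eef_rot: [0.988, 0.153, -0.0, 0.0]
ft_force: [1.2, 0.2, -1.5]
width: 0.0191
grip_force: 30.0
```

```bash
python3 - <<'E'
from h import *
c=shot('top');print(r.read_state()['ee_pos'].round(4))
im=c['color'][170:220,285:340,::-1];cv2.imwrite('pics/c4.png',cv2.resize(im,None,fx=12,fy=12,interpolation=cv2.INTER_CUBIC))
B=np.array([.565,-.2155])
for b in (0,9.4,20,30,40,50):
    a=np.radians(b);print(b,[((np.array(proj(c,np.array([*(B+R*np.array([np.cos(a),np.sin(a)])),.084])))-[285,170])*12).round() for R in(0,.02,.037)])
E
```

```text
[ 0.4656 -0.2827  0.0916]
0 [array([342., 356.]), array([340., 248.]), array([338., 157.])]
9.4 [array([342., 356.]), array([322., 250.]), array([305., 160.])]
20 [array([342., 356.]), array([302., 255.]), array([269., 170.])]
30 [array([342., 356.]), array([285., 264.]), array([238., 185.])]
40 [array([342., 356.]), array([270., 275.]), array([209., 206.])]
50 [array([342., 356.]), array([257., 288.]), array([185., 231.])]
```

View pics/c4.png

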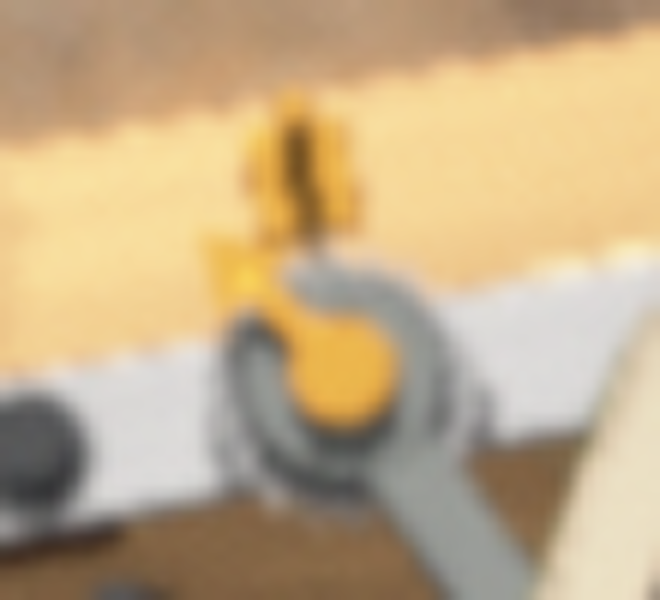

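The arrow bearing is about 44.5° (tip at crop (208,240), bolt centre (343,370)) against an index bearing of about 9.4°, so about 35° remain. I'll drive most of it, then look.

Request:
{"name": "drive_tool", "arguments": {"series": [[[-0.8,1.4,0],0],[[-0.4,1.0,0],0],[[-0.4,1.0,0],0],[[-0.2,1.0,0],0],[[-0.2,1.0,0],0],[[-0.1,0.9,0],0],[[0,0.8,0],0],[[0,0,0],0],[[0,0,0],0],[[0,0,0],0]]}}

```text
time: 9.35
ee_pos: [0.4448, -0.2119, 0.0916]
eef_rot: [0.988, 0.153, -0.0, -0.0]
ft_force: [-1.0, -1.8, 0.0]
width: 0.0188
grip_force: 30.0
```

```bash
python3 - <<'E'
from h import *
c=shot('top');p=r.read_state()['ee_pos'];print(p.round(4),np.degrees(np.arctan2(p[1]+.2155,p[0]-.565))%360)
im=c['color'][165:215,285:340,::-1];cv2.imwrite('pics/c5.png',cv2.resize(im,None,fx=12,fy=12,interpolation=cv2.INTER_CUBIC))
B=onz(c,(313.6,200.9),.086)[:2]
for b in (5,9.4,14,18):
    a=np.radians(b);print(b,[((np.array(proj(c,np.array([*(B+R*np.array([np.cos(a),np.sin(a)])),z])))-[285,165])*12).round() for R,z in((0,.086),(.02,.083),(.037,.083),(.05,.082),(.05,.018))])
E
```

```text
[ 0.4448 -0.2118  0.0915] 178.25701943671763
5 [array([343., 431.]), array([332., 325.]), array([322., 235.]), array([315., 167.]), array([321., 228.])]
9.4 [array([343., 431.]), array([324., 327.]), array([307., 237.]), array([295., 170.]), array([302., 231.])]
14 [array([343., 431.]), array([315., 329.]), array([291., 240.]), array([273., 174.]), array([282., 235.])]
18 [array([343., 431.]), array([308., 331.]), array([278., 245.]), array([255., 180.]), array([265., 240.])]
```

View pics/c5.png

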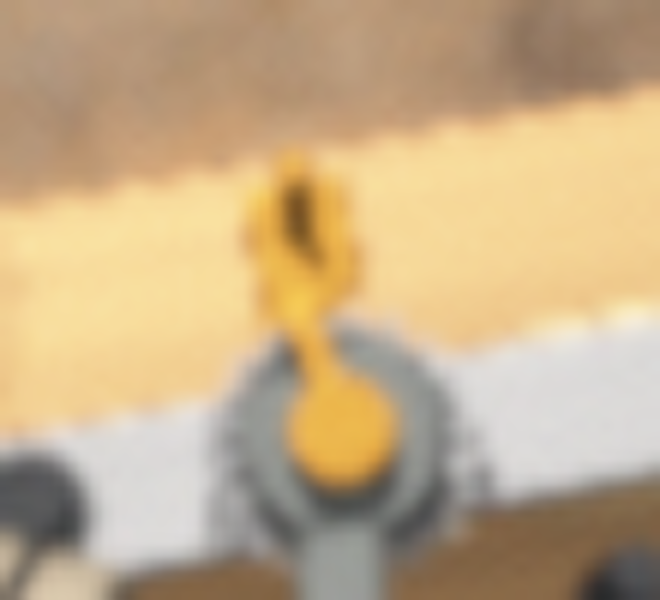

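The arrow bearing is now about 17-18°, so about 8° remain. I'll take 7° of it, then look.

Request:
{"name": "drive_tool", "arguments": {"series": [[[0,0.3,0],0],[[0,0.3,0],0],[[0,0.3,0],0],[[0.1,0.3,0],0],[[0.1,0.3,0],0],[[0,0,0],0],[[0,0,0],0],[[0,0,0],0],[[0,0,0],0],[[0,0,0],0]]}}

```text
time: 10.65
ee_pos: [0.4462, -0.1966, 0.0915]
eef_rot: [0.988, 0.153, -0.001, -0.0]
ft_force: [-5.4, -1.8, 3.9]
width: 0.0191
grip_force: 30.0
```

```bash
python3 - <<'E'
from h import *
c=shot('top');p=r.read_state()['ee_pos'];print(p.round(4),np.degrees(np.arctan2(p[1]+.2155,p[0]-.565))%360)
im=np.mean([shot('top')['color'].astype(float) for _ in range(4)],0).astype(np.uint8)
im=im[170:212,292:334,::-1];cv2.imwrite('pics/c6.png',cv2.resize(im,None,fx=14,fy=14,interpolation=cv2.INTER_CUBIC))
B=onz(c,(313.6,200.9),.086)[:2]
for b in (5,9.4,14):
    a=np.radians(b);print(b,[((np.array(proj(c,np.array([*(B+R*np.array([np.cos(a),np.sin(a)])),z])))-[292,170])*14).round() for R,z in((0,.086),(.02,.083),(.037,.083),(.05,.082))])
E
```

```text
[ 0.4463 -0.1966  0.0915] 170.96631411357882
5 [array([302., 433.]), array([289., 310.]), array([278., 204.]), array([270., 124.])]
9.4 [array([302., 433.]), array([280., 311.]), array([260., 206.]), array([246., 128.])]
14 [array([302., 433.]), array([270., 313.]), array([242., 211.]), array([221., 133.])]
```

View pics/c6.png

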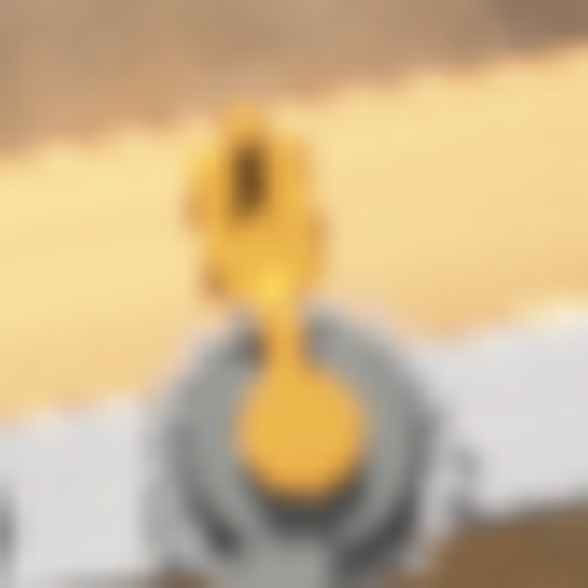

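The shaft centre at crop (286,340) and bolt disc at (303,432) put the arrow within a degree or two of the index post line. I'll refine it by subpixel colour centroids.

```bash
python3 - <<'E'
from h import *
cs=[shot('top') for _ in range(6)];c=cs[0]
im=np.mean([x['color'].astype(float) for x in cs],0)
w=np.clip((im[:,:,0]-im[:,:,2])/150,0,1)
for v in range(175,208):
    x=np.arange(303,322);s=w[v,303:322].copy();s[s<.25]=0
    print(v,round((s*x).sum()/max(s.sum(),1e-6),2),round(s.sum(),2),(w[v,303:324]*9).astype(int).tolist())
E
```

```text
175 312.12 10.12 [5, 4, 4, 4, 4, 4, 4, 4, 4, 4, 4, 4, 4, 4, 4, 4, 4, 5, 5, 5, 5]
176 312.31 11.02 [5, 5, 4, 4, 4, 4, 4, 4, 4, 5, 5, 5, 5, 5, 5, 5, 5, 5, 5, 5, 5]
177 312.12 11.89 [5, 4, 5, 5, 5, 6, 6, 6, 5, 5, 5, 5, 5, 5, 5, 5, 5, 5, 5, 5, 5]
178 311.8 12.68 [5, 5, 5, 5, 6, 7, 8, 7, 6, 5, 5, 5, 5, 5, 5, 5, 5, 5, 5, 5, 5]
179 311.64 13.27 [5, 5, 5, 6, 6, 8, 8, 7, 7, 6, 6, 5, 5, 5, 5, 5, 5, 5, 5, 5, 5]
180 311.62 13.69 [5, 5, 6, 6, 7, 7, 7, 7, 8, 8, 7, 6, 5, 5, 5, 5, 5, 5, 5, 5, 5]
181 311.6 14.0 [5, 5, 6, 8, 8, 7, 5, 6, 8, 9, 7, 6, 5, 5, 5, 5, 5, 5, 5, 5, 5]
182 311.59 14.18 [5, 5, 7, 8, 9, 7, 5, 6, 8, 9, 8, 6, 5, 5, 5, 5, 5, 5, 5, 5, 5]
183 311.59 14.25 [5, 5, 7, 8, 9, 7, 5, 5, 8, 9, 8, 6, 5, 5, 5, 5, 5, 5, 5, 5, 5]
184 311.58 14.5 [5, 5, 6, 8, 9, 7, 6, 6, 8, 9, 8, 7, 6, 5, 5, 5, 5, 5, 5, 5, 5]
185 311.54 14.93 [5, 5, 6, 8, 9, 8, 7, 8, 9, 9, 9, 7, 6, 5, 5, 5, 5, 5, 5, 5, 5]
186 311.56 15.19 [5, 5, 6, 8, 9, 9, 9, 9, 9, 9, 9, 8, 6, 5, 5, 5, 5, 5, 5, 5, 5]
187 311.62 15.12 [5, 5, 6, 7, 9, 9, 9, 9, 9, 9, 9, 8, 6, 5, 5, 5, 5, 5, 5, 5, 5]
188 311.67 15.05 [5, 5, 5, 7, 8, 9, 9, 9, 9, 9, 9, 
[... 841 characters left out ...]
1 8.5 [0, 0, 0, 0, 0, 1, 5, 8, 9, 9, 9, 9, 9, 8, 6, 2, 0, 0, 0, 0, 0]
200 313.2 8.79 [0, 0, 0, 0, 0, 2, 6, 8, 9, 9, 9, 9, 9, 9, 6, 2, 0, 0, 0, 0, 0]
201 313.18 8.71 [0, 0, 0, 0, 0, 2, 6, 8, 9, 9, 9, 9, 9, 9, 6, 2, 0, 0, 0, 0, 0]
202 313.04 8.09 [0, 0, 0, 0, 0, 1, 5, 8, 9, 9, 9, 9, 9, 8, 5, 1, 0, 0, 0, 0, 0]
203 313.08 7.24 [0, 0, 0, 0, 0, 0, 2, 6, 8, 9, 9, 9, 8, 7, 3, 0, 0, 0, 0, 0, 0]
204 313.05 4.92 [0, 0, 0, 0, 0, 0, 0, 3, 6, 7, 7, 7, 6, 4, 1, 0, 0, 0, 0, 0, 0]
205 313.05 1.87 [0, 0, 0, 0, 0, 0, 0, 0, 2, 3, 4, 3, 2, 1, 0, 0, 0, 0, 0, 0, 0]
206 0.0 0.0 [0, 0, 0, 0, 0, 0, 0, 0, 0, 0, 0, 0, 0, 0, 0, 0, 0, 0, 0, 0, 0]
207 0.0 0.0 [0, 0, 0, 0, 0, 0, 0, 0, 0, 0, 0, 0, 0, 0, 0, 0, 0, 0, 0, 0, 0]
```

Index line is 10.6° in the image and the shaft about 11.2°, so about half a degree remains. I'll nudge 1 mm, release and lift clear.

Request:
{"name": "drive_tool", "arguments": {"series": [[[0,0.1,0],0],[[0,0,0],0],[[0,0,0],0],[[0,0,0],0],[[0,0,0],0],[[0,0,0],0],[[0,0,0],0],[[0,0,0],0],[[0,0,0],0],[[0,0,0],0]]}}

```text
time: 12.45
ee_pos: [0.4463, -0.196, 0.0915]
eef_rot: [0.988, 0.153, -0.0, -0.0]
ft_force: [-4.3, -2.5, 2.5]
width: 0.019
grip_force: 30.0
```

Request:
{"name": "drive_tool", "arguments": {"series": [[[0,0,0],0],[[0,0,0],0],[[0,0,0],0],[[0,0,0],0],[[0,0,0],0],[[0,0,0],0],[[0,0,0],0],[[0,0,0],0],[[0,0,0],0],[[0,0,0],0]], "hand": 0}}

```text
time: 13.7
ee_pos: [0.4468, -0.1959, 0.0916]
eef_rot: [0.988, 0.153, 0.0, 0.0]
ft_force: [0.4, -0.4, 0.4]
width: 0.0871
grip_force: 0.0
```

Request:
{"name": "drive_tool", "arguments": {"series": [[[0,0,1],0],[[0,0,1.5],0],[[0,0,2],0],[[0,0,2],0],[[0,0,2],0],[[0,0,2],0],[[0,-2,1],0],[[0,-3,0],0],[[0,-3,0],0],[[0,0,0],0]]}}

```text
time: 14.95
ee_pos: [0.4456, -0.2794, 0.2064]
eef_rot: [0.989, 0.151, -0.0, 0.0]
ft_force: [0.2, 0.1, -0.2]
width: 0.0868
grip_force: 0.0
```

```bash
python3 - <<'E'
from h import *
cs=[shot('top') for _ in range(6)]
im=np.mean([x['color'].astype(float) for x in cs],0)
w=np.clip((im[:,:,0]-im[:,:,2])/150,0,1)
for v in (178,191,192,193,194,195,196): print(v,(w[v,303:324]*9).round(1).tolist())
i2=im[165:235,280:345,::-1].astype(np.uint8);cv2.imwrite('pics/c7.png',cv2.resize(i2,None,fx=8,fy=8,interpolation=cv2.INTER_CUBIC))
E
```

```text
178 [5.2, 5.4, 5.7, 5.7, 6.3, 7.6, 8.3, 7.4, 6.4, 5.9, 5.8, 5.8, 5.7, 5.6, 5.6, 5.6, 5.7, 5.6, 5.6, 5.6, 5.6]
191 [5.7, 5.7, 5.8, 6.1, 6.4, 6.5, 6.8, 8.0, 9.0, 8.2, 5.5, 3.8, 3.4, 3.8, 4.5, 4.7, 5.0, 5.6, 5.8, 5.9, 5.9]
192 [5.7, 5.6, 5.5, 5.4, 5.1, 4.1, 3.6, 6.1, 8.5, 8.0, 4.6, 2.1, 1.5, 2.0, 3.2, 3.4, 3.8, 4.8, 5.3, 5.6, 5.8]
193 [5.7, 5.3, 4.4, 3.8, 3.3, 2.5, 2.0, 4.6, 8.1, 8.6, 5.4, 1.8, 0.5, 0.8, 1.7, 1.7, 2.2, 3.6, 4.2, 4.6, 4.9]
194 [5.7, 4.9, 3.3, 1.8, 1.2, 1.1, 1.1, 3.7, 7.9, 9.0, 6.0, 1.8, 0.4, 0.3, 0.7, 0.7, 0.9, 1.9, 2.3, 2.6, 2.6]
195 [5.3, 4.3, 2.4, 0.8, 0.2, 0.3, 0.5, 3.2, 7.8, 9.0, 6.8, 3.0, 1.2, 0.5, 0.3, 0.2, 0.2, 0.5, 0.7, 0.7, 0.7]
196 [4.3, 3.0, 1.5, 0.4, 0.1, 0.1, 0.8, 3.8, 8.0, 9.0, 8.3, 6.0, 3.8, 1.9, 0.6, 0.2, 0.1, 0.1, 0.2, 0.2, 0.3]
```

View pics/c7.png

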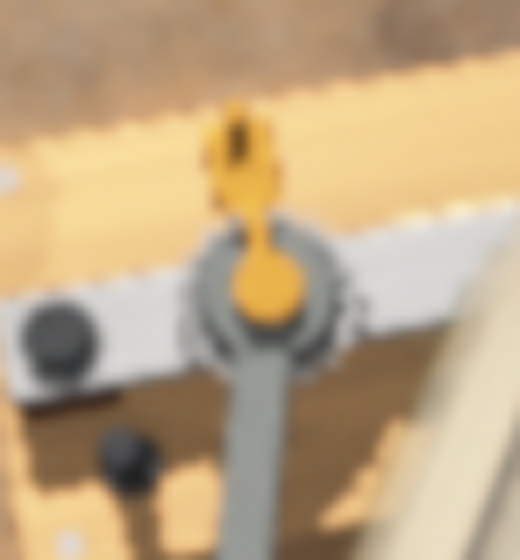

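The arrow shaft (crop (258,225)) and the index post (236,108) lie on one line through the bolt (267,287), with the image angle 10.6° for both. The gripper is clear.

```bash
python3 -c "
from bench import r
print(r.close_job())"
```

```text
the job is handed in; nothing more can be done
None
```

I tightened the bolt using only the lever, with two driving swings, and handed the job in at about 15 s; the last top view shows the arrow lined up with the index post to within about a degree, and the gripper is clear.

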